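Turn the optics base plate home about its peg and lock it

ROBOT

A 6-joint arm with a two-finger parallel gripper is mounted at the origin on the work surface. World frame = base frame: x ahead of the robot, y to its left, z up, the work surface at z = 0. Lengths are in m, angles in rad, forces in N, time in s.
With the tool pointing down it reaches from about 0.35 to 0.775 m from the base axis. Payload 7.3 kg.
Tool frame: the origin (TCP) lies at the very end of the fingers, on their centre line; the grasp point (between the pads) lies 19 mm behind it; z points along the fingers, y is the direction in which the jaws open and shut (so a half turn about z gives the same grasp; the last joint's range is limited). The gripper opens to 92 mm and grips with 3 to 60 N. Pads are 19 mm wide; open, the fingers measure 130 mm over their backs; the gripper's body (75 mm by 190 mm) begins 47 mm behind the grasp point.
Start: joints at [1.09, 0.342, 1.524, -0, 1.275, -0.146], TCP at [0.172, 0.496, 0.227] pointing down, gripper open.
Joint ranges: [-2.53, 2.53], [-0.77, 2.02], [0.04, 2.7], [-1, 4.14], [0.28, 2.66], [-3.11, 3.11]. Speed limits (rad/s): [2.57, 2.57, 3.14, 3.14, 3.14, 3.14].

INTERFACE

Orientations are given as [roll, pitch, yaw] about the fixed x, y, z axes, in that order (R = Rz(yaw) Ry(pitch) Rx(roll)).
In Python, from cell import robot gives the robot as it stands. The module is installed in compiled form; this text tells all that it offers.
- The arm moves only by the tool carry_out, never from a script. Its argument "series" is a list of rows, each an object with "jaw": the opening in per cent of the stroke, from 0 (shut) to 100 (fully open); "travel": the shift along the tool's x, y, z in units of 60 mm (1.0 is 60 mm), a list of three; "twist": the turn about the tool's z in units of 6 degrees (1.0 is 6 degrees). A call has 1 to 8 rows; each row shifts and turns the commanded pose from where the row before left it, along the tool's axes as they then stand; what a row does not reach is not made up. A row lasts 1/8 s, in which the tool goes at most 62.5 mm and 10.7 degrees, less where a joint would pass 70% of its speed; a pose out of reach is approached as far as the arm can. A call is refused whole if a number of a shift passes 1 or a number of a turn 1, either way. A call with a gripper value outside its range is refused whole. The fingers move at their own pace and stop on an object; "squeeze" is the grip in N (left out, the last holds). Time passes only in rows, so rows that do not move let the fingers close. It gives the time, the measured TCP pose, the force and the opening at its end, in the units of the state.
- robot.observe(): the state, without advancing time (a new reading comes with each control period).
- robot.read_camera(name): name is "scene" or "side" or "wrist"; returns the picture (420x560x3 uint8, blue, green, red); there is no depth.
- robot.calibration(name): a dict with "intrinsics" (3x3 intrinsics, pixels), "cam_to_world" (4x4, takes a point from camera to world coordinates); the wrist camera has in their place "tool_from_camera" (4x4, takes a point from camera to tool coordinates, whose origin is the TCP and whose axes are the flange's). Camera axes: x right, y up, looking along -z (the intrinsics and any distortion apply to the point x, -y, -z); pixel columns grow to the right and rows downward; lengths in m; the calibration is good to about 2 mm. The wrist camera is an equidistant fisheye: a pixel r from the principal point sees the ray r / f radians off the axis. A picture is of the moment at which its call begins: read the wrist's pose just before it. calibration takes no time and is no camera call.
- robot.hand_in(): hands the job in, once; it reports no verdict.
Trained networks look in the newest picture that a camera, given by its name, has taken for a name from the list of things; names that differ only in an ending like _2 or _b are one class to them, and where a whole thing is asked for, a point or a joint stands for the part that bears it (a point fixed in the world has none). Each returns a list of dicts, best first, with "score" (0 to 1); they miss things now and then, are a little off and sometimes report something else, mostly with a low value. They report only what shows in the picture. A call takes as long as a camera call. They do not tell look-alikes from the thing itself.
- robot.regions_of(camera, query): "pixels" (420x560 bool, what is visible of it) and "xy" ([column, row] in pixels, amid what is visible of it).
The state is a dict: "time": time; "qpos": joint angles; "qvel": joint speeds; "joint_efforts": joint torques, N m; "tool_pos": TCP position; "tool_rot": TCP orientation; "contact_force": force on the tool from outside, world axes, zero at the start; "torque": the same for the moment, N m; "opening": finger opening in m.
Only numpy, scipy, OpenCV 4.12 (cv2) and the standard library are available. Lean on these libraries where they do the work, as an engineer would, in place of code of your own. Each camera call takes 0.05 s, during which the arm holds its last target. There are 200 camera calls.

TASK

On the jig, turn the loose aluminium plate in place by pushing its free corner while the stepped corner diagonally opposite keeps bearing on the steel peg, and press its long edge home against the brass stop screw for about half a second, firmly but gently (about 10 N, never more than 18 N). Then swing the keeper arm fully closed behind the plate's other long edge, so that the plate is locked flush on peg and stop, and let go. Keep the plate flat on the jig and do not disturb the loose things around.

Things in the scene. Friction and masses are not known exactly. Their poses are not given: they have to be found in the camera images.
- jig: Fixed dark steel base 250 x 250 x 12 mm on the table, its top at z = 12 mm; its yaw varies. Origin: on the peg's axis, at table level. It reaches from x = -35 to 215 mm and y = -125 to 125 mm in its own frame. Peg, stop and keeper are mounted on it. The plate is home when its yaw equals the jig's and its origin is on the peg's axis.
- peg: Fixed upright steel peg, diameter 12 mm, standing 26 mm above the jig base. Origin: centre of its foot, at jig (0, 0, 12 mm).
- plate: Loose flat aluminium plate 140 x 100 x 10 mm, 0.3 to 0.55 kg, on the jig, a 20 x 20 mm step cut from one corner. Origin: at its underside, where the peg's axis lies when both step walls (x = 6, y = 6 mm) touch the peg. It spans x = -14 to 126, y = -14 to 86 mm. At the start it is turned 0.18 to 0.35 rad clockwise (seen from above) from home, its step 2 to 6 mm off the peg.
- push_corner (a point): Plate corner opposite the step, half-way up: plate (126, 86, 5 mm). Push the short edge (x = 126 mm) within 30 mm of it, going round with it anticlockwise. A fingertip sticks to the edge, so mind the direction of the felt push: 10 to 20 deg off the edge's inward square, towards jig +y, keeps the step on the peg; more draws it off, none or less jams short of the stop.
- stop_nose (a point): Tip of the round-nosed brass stop screw (10 mm thick), pointing to jig -y, fixed at jig (100, 86, 18 mm); the plate's long edge (y = 86 mm) meets it at home. Behind it is a block 30 x 18 x 20 mm. Sliding the plate takes 1 to 3 N. A push of F at the short edge near the corner presses about 0.6 to 1.5 F on it: push with about 10 N; more than 18 N on the stop would mar it.
- keeper (a joint): Angle of the keeper arm about its upright pivot, rad, growing anticlockwise from above. 0: closed, at a hard end: the arm points to jig -x, 2.5 mm off the home plate's long edge (y = -14 mm); a plate not home blocks it. 1.57: it points to jig -y. Starts at 1.2 to 1.9; stays where left (friction 0.06 N m). Arm 90 mm long, 12 mm wide, top at z = 22 mm.
- keeper_pin (a point): Middle (z = 38 mm) of the upright steel pin on the keeper arm, 80 mm from the pivot: diameter 12 mm, from the arm's top to z = 54 mm. It can be gripped from above or pushed.
- keeper_pivot (a point): Axis of the keeper's pivot at jig (175, -22.5 mm), fixed; the post there is 18 mm in diameter, its top at z = 28 mm.
Not all that is in view belongs to the job. Of the things shaped like the plate, the aluminium one is meant.

How it is judged:
On the way, in this order (a step that is already met when the one before it is completed fails the run):
1. the plate, its step on the peg and its edge flush, is pressed on the stop screw with more than 4 N for 0.3 s (contact force between plate and stop above 4 N and horizontal distance between plate and peg below 0.003 m and angle between the x axis of plate and the x axis of jig, either way round below 0.025 rad), for 0.3 s.
2. the keeper arm is swung closed (within 0.08 rad) behind the plate (value of joint keeper below 0.08 rad and horizontal distance between plate and peg below 0.003 m and angle between the x axis of plate and the x axis of jig, either way round below 0.025 rad), for 0.2 s.
At the end, for the whole second after the job is handed in: The plate rests flat on the jig, its step within 3 mm of the peg seat and its yaw within 0.025 rad of the jig's, the keeper closed to within 0.08 rad, all at rest and let go (all of step 2 and linear speed of plate below 0.01 m/s and height (world z) of plate below 0.015 m and angle between plate's own z axis and vertical below 0.03 rad); the robot touches nothing.
It fails at once if the plate is pressed on the stop screw with more than 18 N (contact force between plate and stop above 18 N).
It fails at once if the plate's step leaves the peg by more than 10 mm (horizontal distance between plate and peg above 0.01 m).
It fails at once if the plate is lifted or tipped (height (world z) of plate above 0.02 m or angle between plate's own z axis and vertical above 0.1 rad).
It fails at once if a loose thing nearby is shifted by more than 30 mm (distance of any of lock_ring, spacer, lens_mount, post_holder, hex_key, screw_tray, eyepiece, driver from where it was at the start of the episode above 0.03 m).
It also fails if it takes over 64 s, if anything falls off the work surface, if the arm or the gripper's body presses on something with over 40 N, if the wrist force passes 120 N, or if a joint passes its speed limit or range.

## Working session

There is one attempt and no reset: what is moved stays moved. The work goes in short steps, Python scripts to look and compute and a tool call to move; the robot and the scene stay as the last step left them, time stands still between calls to the robot, and variables do not carry over. Pictures are saved under pics/ and viewed, about 8 in all and at most 12, crops included, and the job is handed in when it is done.

Besides the shell and the picture viewer there is one more tool, called after "Request:" as a command line: name --argument value ..., lists and objects as JSON in quotes. carry_out: Moves the arm, as the interface text tells. Its arguments: {"type":"object","properties":{"series":{"type":"array"},"squeeze":{"type":"number"}},"required":["series"]}

```bash
mkdir -p pics && cat > h.py <<'E'
import numpy as np, cv2
from scipy.spatial.transform import Rotation as R
from cell import robot
def ray(name,px,st=None):
    c=robot.calibration(name); K=np.array(c["intrinsics"])
    u=(px[0]-K[0,2])/K[0,0]; v=(px[1]-K[1,2])/K[1,1]
    if name=="wrist":
        r=np.hypot(u,v); s=np.sin(r)/r if r>1e-9 else 1
        d=np.array([u*s,-v*s,-np.cos(r)])
        T=np.eye(4);T[:3,:3]=R.from_euler('xyz',st["tool_rot"]).as_matrix();T[:3,3]=st["tool_pos"]
        T=T@np.array(c["tool_from_camera"])
    else:
        d=np.array([u,-v,-1.]); T=np.array(c["cam_to_world"])
    return T[:3,3],T[:3,:3]@d
def atz(name,px,z,st=None):
    o,d=ray(name,px,st); return (o+d*(z-o[2])/d[2])[:3]
def proj(name,P,st=None):
    c=robot.calibration(name); K=np.array(c["intrinsics"])
    if name=="wrist":
        T=np.eye(4);T[:3,:3]=R.from_euler('xyz',st["tool_rot"]).as_matrix();T[:3,3]=st["tool_pos"]
        T=T@np.array(c["tool_from_camera"])
    else: T=np.array(c["cam_to_world"])
    p=T[:3,:3].T@(np.array(P)-T[:3,3]); x,y,z=p[0],-p[1],-p[2]
    if name=="wrist":
        r=np.arctan2(np.hypot(x,y),z); n=np.hypot(x,y)+1e-12
        return K[0,2]+K[0,0]*r*x/n, K[1,2]+K[1,1]*r*y/n
    return K[0,2]+K[0,0]*x/z, K[1,2]+K[1,1]*y/z
E
python3 - <<'E'
from h import *
s=robot.observe(); print(s)
for n in ("scene","side","wrist"):
    cv2.imwrite(f"pics/{n}0.png",robot.read_camera(n)); c=robot.calibration(n); print(n,{k:np.round(v,3).tolist() for k,v in c.items()})
    for q in ("plate","peg","jig","keeper","keeper_pin"):
        print(q,[(round(r["score"],2),np.round(r["xy"]).tolist(),int(r["pixels"].sum())) for r in robot.regions_of(n,q)])
a=[cv2.imread(f"pics/{n}0.png") for n in ("scene","side")]
cv2.imwrite("pics/a.png",np.vstack([a[0]]))
E
```

```text
{'time': 0.0, 'qpos': array([ 1.08998512e+00,  3.42699404e-01,  1.52506342e+00,  1.78167176e-05,
        1.27540118e+00, -1.46004188e-01]), 'qvel': array([ 0.00090044, -0.00014098,  0.00013597, -0.00024191, -0.00211769,
       -0.00041691]), 'joint_efforts': array([ 2.16288463e-04, -4.31235695e+01, -2.44220817e+01,  7.18708173e-02,
        5.56337577e-02, -1.20678492e-04]), 'tool_pos': array([0.17228328, 0.4954723 , 0.22604088]), 'tool_rot': array([-3.14004050e+00, -2.45465687e-04,  2.80678024e+00]), 'contact_force': array([-0.10591471, -0.21432729, -0.98168332]), 'torque': array([-0.00813627, -0.01885371,  0.00883316]), 'opening': 0.09176580155455488}
scene {'intrinsics': [[404.649, 0.0, 277.831], [0.0, 404.649, 208.116], [0.0, 0.0, 1.0]], 'cam_to_world': [[-0.657, -0.634, 0.408, 0.784], [0.754, -0.562, 0.341, 0.315], [0.013, 0.531, 0.847, 0.688], [0.0, 0.0, 0.0, 1.0]]}
plate [(0.91, [222.0, 210.0], 3324), (0.73, [365.0, 255.0], 3773), (0.58, [299.0, 341.0], 5246)]
peg [(0.42, [246.0, 180.0], 73)]
jig [(0.95, [190.0, 224.0], 11035)]
keeper [(0.68, [146.0, 203.0], 277)]
keeper_pin [(0.67, [149.0, 204.0], 284)]
side {'intrinsics': [[537.98, 0.0, 289.897], [0.0, 537.98, 208.997], [0.0, 0.0, 1.0]], 'cam_to_world': [[0.766, 0.376, -0.522, -0.067], [-0.643, 0.451, -0.619, -0.574], [0.003, 0.809, 0.587, 0.644], [0.0, 0.0, 0.0, 1.0]]}
plate [(0.96, [311.0, 391.0], 5274), (0.81, [296.0, 163.0], 1604), (0.79, [349.0, 230.0], 2698), (0.64, [223.0, 198.0], 2105)]
peg [(0.55, [320.0, 243.0], 85)]
jig [(0.89, [366.0, 251.0], 9026), (0.51, [429.0, 236.0], 430)]
keeper [(0.72, [430.0, 236.0], 388)]
keeper_pin [(0.56, [428.0, 235.0], 417)]
wrist {'intrinsics': [[325.192, 0.0, 276.523], [0.0, 325.192, 205.405], [0.0, 0.0, 1.0]], 'tool_from_camera': [[-0.001, 0.961, 0.275, 0.074], [1.0, 0.001, 0.0, -0.0], [-0.0, 0.275, -0.961, -0.158], [0.0, 0.0, 0.0, 1.0]]}
plate []
peg []
jig []
keeper []
keeper_pin []
```

```bash
python3 - <<'E'
import cv2
a=cv2.imread("pics/scene0.png");cv2.imwrite("pics/a.png",cv2.resize(a,(800,600)))
a=cv2.imread("pics/side0.png")[130:330,200:500];cv2.imwrite("pics/b.png",cv2.resize(a,(800,533),interpolation=cv2.INTER_CUBIC))
E
```

```text
(no output)
```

View pics/a.png

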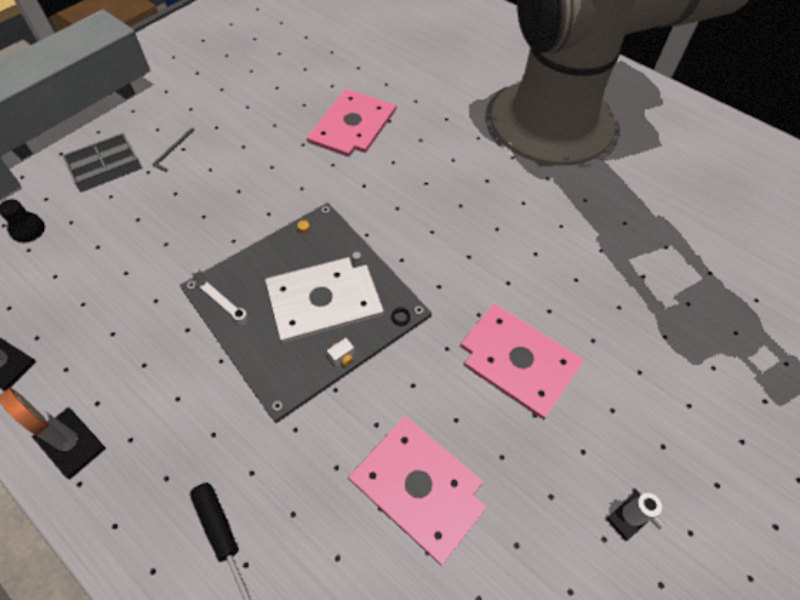

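View pics/b.png

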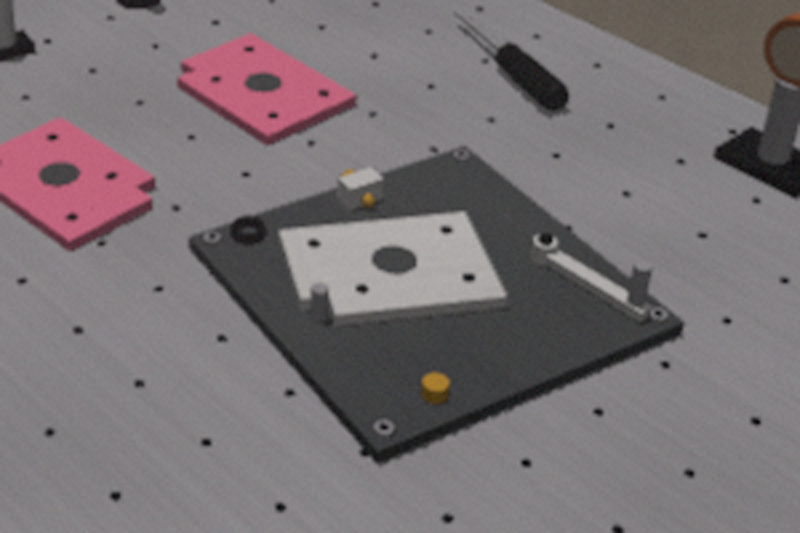

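The silver plate (scene a.png ~(322,298), side ~(390,262)) lies on the dark jig, with its step at the peg. The three pink look-alikes are off the jig, so the silver one is meant. The keeper arm is near (220,300) in a.png. The lock ring at (401,316) and the brass spacer at (303,226) are loose.

```bash
cat >> h.py <<'E'
from scipy.optimize import least_squares
def fit(pts,obs,x0):
    # obs: list of (cam,px,modelpoint xyz,st)
    def tf(p,m): c,s=np.cos(p[2]),np.sin(p[2]); return np.array([p[0]+c*m[0]-s*m[1],p[1]+s*m[0]+c*m[1],m[2]])
    f=lambda p:np.concatenate([np.array(proj(o[0],tf(p,o[2]),o[3]))-o[1] for o in obs])
    r=least_squares(f,x0,loss='soft_l1'); return r.x,r.fun.reshape(-1,2)
def j2w(p,m):
    c,s=np.cos(p[2]),np.sin(p[2]); return np.array([p[0]+c*m[0]-s*m[1],p[1]+s*m[0]+c*m[1]])
E
python3 - <<'E'
from h import *
A=lambda x,y:np.array([x*.7,y*.7]); B=lambda x,y:np.array([200+x*.375,130+y*.375])
J=[(-35,-125),(215,-125),(215,125),(-35,125)]
J=[(x/1e3,y/1e3,.012) for x,y in J]
obs=[("side",B(*q),m,None) for q,m in zip([(378,458-10),(682,325-5),(465,150),(192,240)],J)]
obs+=[("scene",A(*q),m,None) for q,m in zip([(328,205),(182,287),(277,415),(430,315)],J)]
obs+=[("side",B(320,288),(0,0,.038),None),("scene",A(357,254),(0,0,.038),None)]
P0=np.array(atz("side",B(320,288),.038)); print(P0,atz("scene",A(357,254),.038))
j,f=fit(None,obs,[P0[0],P0[1],0.0]); print("jig",j,"\n",f.round(1))
# plate corners top z=.022
M=[(126,-14),(126,86),(-14,86)]
M=[(x/1e3,y/1e3,.022) for x,y in M]
obs=[("side",B(*q),m,None) for q,m in zip([(506,296),(467,212),(279,229)],M)]
obs+=[("scene",A(*q),m,None) for q,m in zip([(266,277),(282,334),(383,308)],M)]
p,f=fit(None,obs,[*j[:2],j[2]-.25]); print("plate",p,p[2]-j[2],"\n",f.round(1))
a,b=atz("side",B(641,268),.054)[:2],atz("scene",A(200,274),.054)[:2]
pv=j2w(j,(.175,-.0225)); print("pin",a,b,"pivot",pv)
for q in (a,b): print(np.arctan2(*(q-pv)[::-1])-j[2]-np.pi, np.hypot(*(q-pv)))
for n,m in dict(pushc=(.126,.086)).items(): print(n,j2w(p,m),j2w(j,m))
E
```

```text
[ 0.45610264 -0.03762457  0.038     ] [ 0.45420145 -0.03445744  0.038     ]
jig [ 0.45625971 -0.03558134 -0.18632391] 
 [[-0.7  0.7]
 [ 0.3  0.1]
 [-1.  -2.4]
 [-2.2 -1.9]
 [-0.9 -2.6]
 [-2.7 -1.8]
 [-2.3  3.9]
 [ 0.9 -2.2]
 [-0.7 -0.6]
 [-1.1  0.3]]
plate [ 0.45791665 -0.03611679 -0.53515774] -0.3488338337351921 
 [[-0.4  0.8]
 [-1.6  0.4]
 [-1.1  0.8]
 [-1.  -0.4]
 [-1.5  2.2]
 [-0.3  0.6]]
pin [ 0.62033633 -0.17304572] [ 0.62378565 -0.15825487] pivot [ 0.62406271 -0.09011025]
-4.570965913765224 0.08301913779237988
-4.5301307200960155 0.06814517708573016
pushc [ 0.61015836 -0.02639768] [0.59601018 0.02558895]
```

Request:
carry_out --series '[{"jaw":0,"travel":[-0.62,-0.35,0.03],"twist":0},{"jaw":0,"travel":[-0.62,-0.35,0.03],"twist":0},{"jaw":0,"travel":[-0.62,-0.35,0.03],"twist":0},{"jaw":0,"travel":[-0.62,-0.35,0.03],"twist":0},{"jaw":0,"travel":[-0.62,-0.35,0.03],"twist":0},{"jaw":0,"travel":[-0.62,-0.35,0.03],"twist":0},{"jaw":0,"travel":[-0.62,-0.35,0.03],"twist":0},{"jaw":0,"travel":[-0.62,-0.35,0.03],"twist":0}]' --squeeze 10

```text
time: 1.9
tool_pos: [0.3992, 0.2383, 0.2124]
tool_rot: [3.141, 0.0, 2.807]
contact_force: [0.3, 0.5, 0.0]
opening: 0.016
```

Request:
carry_out --series '[{"jaw":0,"travel":[-0.62,-0.35,0.03],"twist":0},{"jaw":0,"travel":[-0.62,-0.35,0.03],"twist":0},{"jaw":0,"travel":[-0.62,-0.35,0.03],"twist":0},{"jaw":0,"travel":[-0.62,-0.35,0.03],"twist":0},{"jaw":0,"travel":[-0.62,-0.35,0.03],"twist":0},{"jaw":0,"travel":[-0.62,-0.35,0.03],"twist":0},{"jaw":0,"travel":[-0.62,-0.35,0.03],"twist":0},{"jaw":0,"travel":[0,0,0],"twist":0}]'

```text
time: 2.9
tool_pos: [0.5972, 0.0126, 0.1989]
tool_rot: [-3.141, -0.0, 2.804]
contact_force: [-0.7, 0.8, -1.5]
opening: 0.0003
```

```bash
python3 - <<'E'
from h import *
import pickle
robot.read_camera("wrist")
s=robot.observe(); im=robot.read_camera("wrist"); cv2.imwrite("pics/w1.png",im); pickle.dump(s,open("s1.pkl","wb"))
print(s["tool_pos"],s["tool_rot"],s["contact_force"],s["qpos"],s["opening"])
cv2.imwrite("pics/w1b.png",cv2.resize(im,(800,600),interpolation=cv2.INTER_CUBIC))
E
```

```text
[0.59617946 0.01412784 0.19901956] [ 3.14158295e+00 -1.08057456e-03  2.80484769e+00] [-0.96707087 -0.64905972  0.30737385] [-1.04912185e-01  4.95059979e-01  1.36037685e+00  2.68443518e-04
  1.28720527e+00 -1.33903879e+00] 0.00021847668102443308
```

View pics/w1b.png

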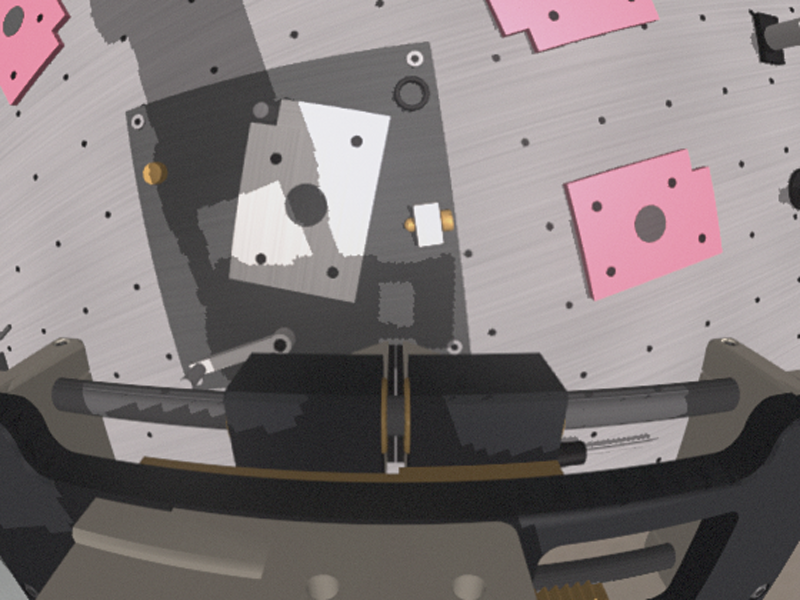

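The wrist view shows plate corners at (390,117), (355,303) and (229,278), the peg top at (261,109), the stop nose at (406,225), the keeper post at (281,341) and the pin at about (198,370).

```bash
python3 - <<'E'
from h import *
import pickle
s=pickle.load(open("s1.pkl","rb")); W=lambda x,y:np.array([x*.7,y*.7])
mm=lambda *a:tuple(v/1e3 for v in a)
obs=[("wrist",W(*q),m,s) for q,m in [((430,42),mm(-35,125,12)),((126,112),mm(-35,-125,12)),((261,109),mm(0,0,38)),((281,341),mm(175,-22.5,28)),((405,225),mm(100,86,18))]]
j,f=fit(None,obs,[.456,-.036,-.186]); print("jig",j,"\n",f.round(1))
obs=[("wrist",W(*q),m,s) for q,m in [((390,117),mm(-14,86,22)),((355,302),mm(126,86,22)),((229,278),mm(126,-14,22))]]
p,f=fit(None,obs,[*j[:2],j[2]-.3]); print("plate",p,p[2]-j[2],"\n",f.round(1))
c,sn=np.cos(p[2]),np.sin(p[2]); d=p[:2]-j[:2]; print("offset plate frame",c*d[0]+sn*d[1],-sn*d[0]+c*d[1])
q=atz("wrist",W(199,369),.054,s)[:2]; pv=j2w(j,(.175,-.0225)); e=q-pv; print("pin",q,"pivot",pv,np.hypot(*e),np.arctan2(e[1],e[0])-j[2]+np.pi)
print("contact",j2w(p,(.126,.072)),"->",j2w(j,(.126,.072)),"start",j2w(p,(.150,.072)))
E
```

```text
jig [ 0.45664575 -0.03517191 -0.18818628] 
 [[ 0.1 -1.1]
 [-0.7 -1. ]
 [ 0.2  0.3]
 [ 0.1  2.2]
 [ 0.   0.1]]
plate [ 0.46089621 -0.03443828 -0.53286777] -0.34468148849018865 
 [[ 0.1 -0.4]
 [-0.3  0.3]
 [ 0.2  0.1]]
offset plate frame 0.003288456922619581 0.0027911764063383673
pin [ 0.61503843 -0.15195592] pivot [ 0.62434691 -0.09001324] 0.06263819437921465 1.6098230576867598
contact [ 0.60600319 -0.03642951] -> [0.59389082 0.01198517] start [ 0.62667568 -0.04862164]
```

Request:
carry_out --series '[{"jaw":0,"travel":[-0.39,-0.365,0],"twist":0},{"jaw":0,"travel":[-0.39,-0.365,0],"twist":0},{"jaw":0,"travel":[0,0,0.1],"twist":0.85},{"jaw":0,"travel":[0,0,0.2],"twist":0.85},{"jaw":0,"travel":[0,0,0.4],"twist":0.85},{"jaw":0,"travel":[0,0,0.4],"twist":0.85},{"jaw":0,"travel":[0,0,0.4],"twist":0.85},{"jaw":0,"travel":[0,0,0.4],"twist":0}]'

```text
time: 4.0
tool_pos: [0.6253, -0.0402, 0.0855]
tool_rot: [3.141, -0.0, 2.362]
contact_force: [0.5, -0.6, -0.1]
opening: 0.0002
```

Request:
carry_out --series '[{"jaw":0,"travel":[0,0,0.4],"twist":0},{"jaw":0,"travel":[0,0,0.3],"twist":0},{"jaw":0,"travel":[0,0,0.1],"twist":0},{"jaw":0,"travel":[0,0,0],"twist":0},{"jaw":0,"travel":[0,0,0],"twist":0}]'

```text
time: 4.62
tool_pos: [0.6265, -0.0418, 0.0387]
tool_rot: [3.141, 0.001, 2.362]
contact_force: [-0.8, 0.7, -0.1]
opening: 0.0004
```

Request:
carry_out --series '[{"jaw":0,"travel":[0,0,0.2],"twist":0},{"jaw":0,"travel":[0,0,0.17],"twist":0},{"jaw":0,"travel":[0,0,0],"twist":0}]'

```text
time: 5.0
tool_pos: [0.6249, -0.0416, 0.0141]
tool_rot: [-3.14, -0.002, 2.362]
contact_force: [-0.0, 0.4, 0.7]
opening: 0.0008
```

```bash
python3 - <<'E'
from h import *
s=robot.observe();print(s["tool_pos"],s["contact_force"])
im=robot.read_camera("side")[150:290,270:470]; cv2.imwrite("pics/c.png",cv2.resize(im,(800,560),interpolation=cv2.INTER_CUBIC))
E
```

```text
[ 0.62490613 -0.04158145  0.01407748] [-0.01070106  0.43408651  0.70511464]
```

View pics/c.png

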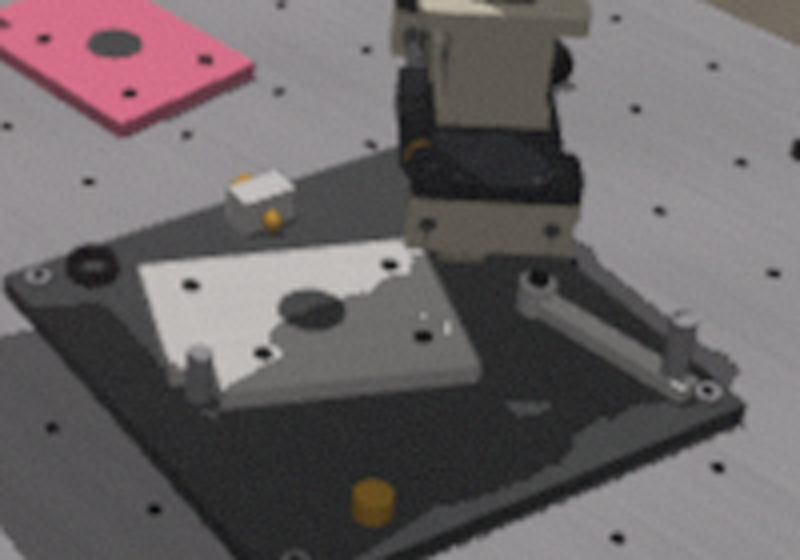

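```bash
python3 - <<'E'
from h import *
s=robot.observe()
for z in (.014,.033,.08,.12):
    u,v=proj("side",[*s["tool_pos"][:2],z]); print(z,(u-270)*4,(v-150)*4)
p=[.4609,-.0344,-.5329]
for m in [(.126,.086),(.126,-.014)]: u,v=proj("side",[*j2w(p,m),.022]); print((u-270)*4,(v-150)*4)
E
```

```text
0.014 456.73496038231724 255.00870687242502
0.033 460.84174954718947 223.67820581792284
0.08 471.38588833819426 143.23746775031577
0.12 480.818747674929 71.27462828331579
415.1975310170974 235.34314611335947
478.78325552901515 362.4553777929932
```

Request:
carry_out --series '[{"jaw":0,"travel":[0.032,-0.008,0],"twist":0},{"jaw":0,"travel":[0.032,-0.008,0],"twist":0},{"jaw":0,"travel":[0.032,-0.008,0],"twist":0},{"jaw":0,"travel":[0,0,0],"twist":0}]'

```text
time: 5.55
tool_pos: [0.6206, -0.0386, 0.0157]
tool_rot: [3.141, 0.0, 2.362]
contact_force: [-0.4, -0.3, 0.9]
opening: 0.0008
```

Request:
carry_out --series '[{"jaw":0,"travel":[0.016,-0.004,0],"twist":0},{"jaw":0,"travel":[0.016,-0.004,0],"twist":0},{"jaw":0,"travel":[0,0,0],"twist":0}]'

```text
time: 5.92
tool_pos: [0.6192, -0.0378, 0.0156]
tool_rot: [3.141, 0.0, 2.362]
contact_force: [1.3, -0.7, 0.1]
opening: 0.0004
```

Request:
carry_out --series '[{"jaw":0,"travel":[0.016,-0.004,0],"twist":0},{"jaw":0,"travel":[0.016,-0.004,0],"twist":0},{"jaw":0,"travel":[0,0,0],"twist":0}]'

```text
time: 6.3
tool_pos: [0.6174, -0.0366, 0.0156]
tool_rot: [3.141, 0.0, 2.362]
contact_force: [1.6, -0.1, -0.9]
opening: 0.0011
```

Request:
carry_out --series '[{"jaw":0,"travel":[0.016,-0.004,0],"twist":0},{"jaw":0,"travel":[0.016,-0.004,0],"twist":0},{"jaw":0,"travel":[0,0,0],"twist":0}]'

```text
time: 6.68
tool_pos: [0.6155, -0.0356, 0.0155]
tool_rot: [3.142, -0.0, 2.362]
contact_force: [1.8, -0.5, -0.3]
opening: 0.0003
```

Request:
carry_out --series '[{"jaw":0,"travel":[0.016,-0.004,0],"twist":0},{"jaw":0,"travel":[0,0,0],"twist":0}]'

```text
time: 6.92
tool_pos: [0.615, -0.0352, 0.0156]
tool_rot: [3.141, 0.001, 2.362]
contact_force: [3.0, -0.3, 0.0]
opening: 0.0005
```

```bash
cat >> h.py <<'E'
JIG=[.45665,-.03517,-.1882]
def avg(n=5,cam="scene"):
    F=[]
    for i in range(n):
        im=robot.read_camera(cam); s=robot.observe(); F.append(s["contact_force"])
    f=np.mean(F,0); c,sn=np.cos(JIG[2]),np.sin(JIG[2]); d=s["tool_pos"][:2]-np.array(JIG[:2])
    print("t",round(s["time"],2),"tcp jig mm",(1e3*np.array([c*d[0]+sn*d[1],-sn*d[0]+c*d[1]])).round(1),"z",s["tool_pos"][2].round(4),"F jig",np.array([c*f[0]+sn*f[1],-sn*f[0]+c*f[1],f[2]]).round(2),"sd",np.std(F,0).round(1))
    return im,s
E
python3 - <<'E'
from h import *
im,s=avg(); im=im[110:310,120:340]
cv2.imwrite("pics/d.png",cv2.resize(im,(770,700),interpolation=cv2.INTER_CUBIC)[:600])
E
```

```text
t 7.17 tcp jig mm [155.5  29.6] z 0.0156 F jig [ 3.09  0.43 -1.  ] sd [0.2 1.1 0.3]
```

Request:
carry_out --series '[{"jaw":0,"travel":[0.03,0.028,0],"twist":0},{"jaw":0,"travel":[0.03,0.028,0],"twist":0},{"jaw":0,"travel":[0.03,0.028,0],"twist":0},{"jaw":0,"travel":[0,0,0],"twist":0}]'

```text
time: 7.68
tool_pos: [0.6144, -0.0274, 0.0155]
tool_rot: [3.142, -0.0, 2.362]
contact_force: [2.1, 0.0, -0.2]
opening: 0.0005
```

```bash
python3 - <<'E'
from h import *
im,s=avg(6); im=im[110:310,120:340]
cv2.imwrite("pics/d.png",cv2.resize(im,(660,600),interpolation=cv2.INTER_CUBIC))
E
```

```text
t 7.97 tcp jig mm [153.5  36.9] z 0.0155 F jig [ 1.88  0.91 -0.13] sd [0.2 0.5 0.5]
```

View pics/d.png

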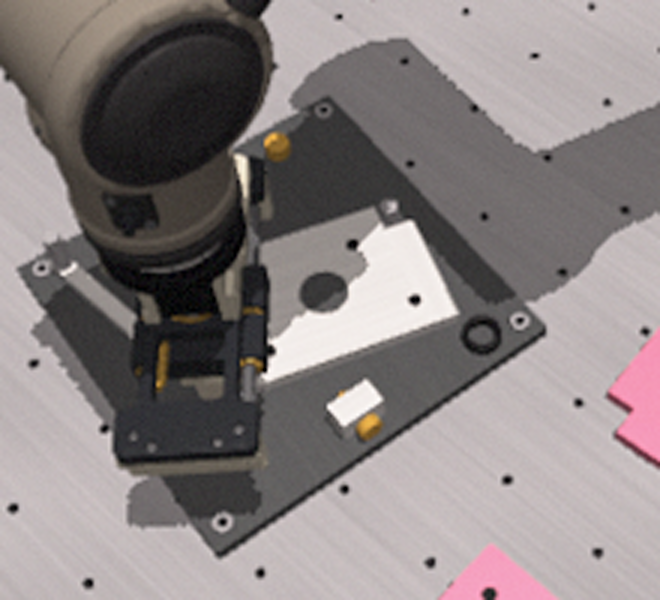

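```bash
python3 - <<'E'
from h import *
D=lambda x,y:np.array([120+x/3,110+y/3])
def jf(px,z):
    w=atz("scene",px,z)[:2]-np.array(JIG[:2]); c,s=np.cos(JIG[2]),np.sin(JIG[2]); return 1e3*np.array([c*w[0]+s*w[1],-s*w[0]+c*w[1]])
a,b,d=jf(D(458,312),.022),jf(D(272,377),.022),jf(D(414,222),.022)
peg=jf(D(391,207),.038)
print(a,b,d,"peg",peg,"yaw",np.arctan2(*(b-a)[::-1]),np.arctan2(*(a-d)[::-1])-np.pi/2)
th=np.arctan2(*(b-a)[::-1]); c,s=np.cos(th),np.sin(th)
print("origin rel peg",a-np.array([c*-14-s*86,s*-14+c*86])-peg)
E
```

```text
[ 7.18370143 86.74276761] [127.16981989  53.5733567 ] [-12.71612951  12.73633422] peg [-1.48483557  3.1492707 ] yaw -0.26970794515314755 -0.262680004226419
origin rel peg [-0.75227625 -3.02779538]
```

Request:
carry_out --series '[{"jaw":0,"travel":[0.0305,0.0265,0],"twist":0},{"jaw":0,"travel":[0.0305,0.0265,0],"twist":0},{"jaw":0,"travel":[0.0305,0.0265,0],"twist":0},{"jaw":0,"travel":[0,0,0],"twist":0}]'

```text
time: 8.48
tool_pos: [0.6138, -0.0202, 0.0155]
tool_rot: [-3.142, -0.0, 2.362]
contact_force: [2.4, -0.3, -0.2]
opening: 0.0002
```

```bash
python3 -c "
from h import *
avg(5)"
```

```text
t 8.72 tcp jig mm [151.6  43.9] z 0.0155 F jig [1.79 0.11 0.11] sd [0.5 0.3 0.5]
```

Request:
carry_out --series '[{"jaw":0,"travel":[0.033,0.025,0],"twist":0},{"jaw":0,"travel":[0.033,0.025,0],"twist":0},{"jaw":0,"travel":[0.033,0.025,0],"twist":0},{"jaw":0,"travel":[0,0,0],"twist":0}]'

```text
time: 9.22
tool_pos: [0.6128, -0.0128, 0.0155]
tool_rot: [3.142, -0.0, 2.362]
contact_force: [2.6, -0.0, -0.5]
opening: 0.0004
```

Request:
carry_out --series '[{"jaw":0,"travel":[0.0335,0.023,0],"twist":0},{"jaw":0,"travel":[0.0335,0.023,0],"twist":0},{"jaw":0,"travel":[0.0335,0.023,0],"twist":0},{"jaw":0,"travel":[0,0,0],"twist":0}]'

```text
time: 9.72
tool_pos: [0.6114, -0.0057, 0.0155]
tool_rot: [3.141, -0.0, 2.362]
contact_force: [0.8, -0.7, 0.1]
opening: 0.0004
```

```bash
python3 - <<'E'
from h import *
im,s=avg(5); im=im[110:310,120:340]
cv2.imwrite("pics/e.png",cv2.resize(im,(660,600),interpolation=cv2.INTER_CUBIC))
E
```

```text
t 9.97 tcp jig mm [146.5  57.7] z 0.0155 F jig [ 1.39 -0.01  0.45] sd [0.6 0.6 0.3]
```

View pics/e.png

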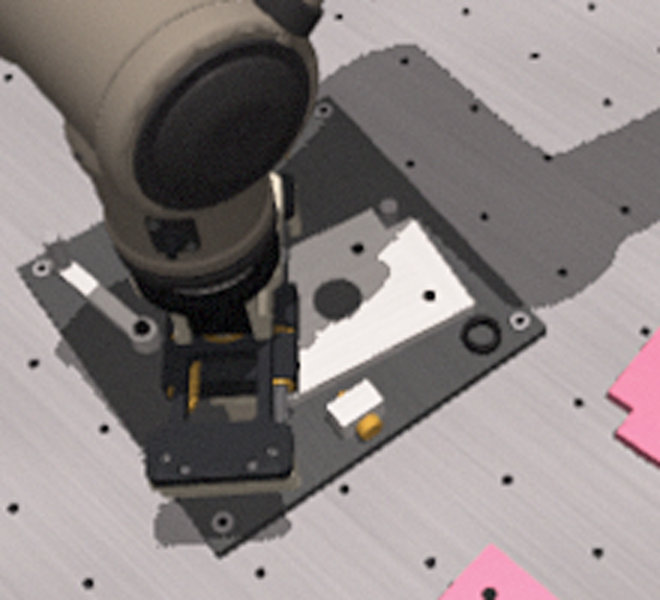

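```bash
python3 - <<'E'
from h import *
D=lambda x,y:np.array([120+x/3,110+y/3])
def jf(px,z):
    w=atz("scene",px,z)[:2]-np.array(JIG[:2]); c,s=np.cos(JIG[2]),np.sin(JIG[2]); return 1e3*np.array([c*w[0]+s*w[1],-s*w[0]+c*w[1]])
a,b,d=jf(D(474,301),.022),jf(D(303,392),.022),jf(D(415,221),.022)
print(a,b,d,"yaw",np.arctan2(*(b-a)[::-1]),np.arctan2(*(a-d)[::-1])-np.pi/2)
for th in (-.14,-.11,-.08):
    c,s=np.cos(th),np.sin(th); print(th,"origin",a-np.array([c*-14-s*86,s*-14+c*86]))
for y in (-125,125): 
    print(proj("scene",[*j2w(JIG,(-.035,y/1e3)),.012]))
E
```

```text
[-6.06599132 86.48759438] [117.84806067  73.98963688] [-13.74049825  12.48470496] yaw -0.10051995482149768 -0.1033361062529099
-0.14 origin [-4.20367523 -0.6245849 ]
-0.11 origin [-1.59153982 -0.52952626]
-0.08 origin [ 1.01656889 -0.35615808]
(np.float64(228.80820949400422), np.float64(141.05613498012536))
(np.float64(301.9038886554141), np.float64(218.65284840741086))
```

Request:
carry_out --series '[{"jaw":0,"travel":[0.035,0.0205,0],"twist":0},{"jaw":0,"travel":[0.035,0.0205,0],"twist":0},{"jaw":0,"travel":[0.035,0.0205,0],"twist":0},{"jaw":0,"travel":[0,0,0],"twist":0}]'

```text
time: 10.48
tool_pos: [0.6096, 0.0014, 0.0156]
tool_rot: [3.141, -0.0, 2.362]
contact_force: [0.6, -0.7, -0.5]
opening: 0.0005
```

```bash
python3 -c "
from h import *
avg(5)"
```

```text
t 10.72 tcp jig mm [143.4  64.4] z 0.0155 F jig [1.5  0.85 0.47] sd [0.5 0.3 0.3]
```

Request:
carry_out --series '[{"jaw":0,"travel":[0.024,0.0125,0],"twist":0},{"jaw":0,"travel":[0.024,0.0125,0],"twist":0},{"jaw":0,"travel":[0,0,0],"twist":0}]'

```text
time: 11.1
tool_pos: [0.6086, 0.0043, 0.0156]
tool_rot: [3.141, 0.0, 2.362]
contact_force: [2.2, -0.7, -0.8]
opening: 0.0009
```

```bash
python3 -c "
from h import *
avg(5)"
```

```text
t 11.35 tcp jig mm [141.9  67.1] z 0.0155 F jig [2.46 0.17 0.31] sd [0.4 0.3 0.7]
```

Request:
carry_out --series '[{"jaw":0,"travel":[0.022,0.012,0],"twist":0},{"jaw":0,"travel":[0,0,0],"twist":0}]'

```text
time: 11.6
tool_pos: [0.6082, 0.0057, 0.0155]
tool_rot: [3.141, 0.0, 2.362]
contact_force: [2.4, -0.4, 0.2]
opening: 0.0005
```

Request:
carry_out --series '[{"jaw":0,"travel":[0.016,0.008,0],"twist":0},{"jaw":0,"travel":[0,0,0],"twist":0}]'

```text
time: 11.85
tool_pos: [0.6078, 0.0067, 0.0155]
tool_rot: [3.141, 0.0, 2.362]
contact_force: [1.4, -1.3, -0.1]
opening: 0.0006
```

```bash
python3 -c "
from h import *
avg(5)"
```

```text
t 12.1 tcp jig mm [140.7  69.4] z 0.0155 F jig [2.52 0.18 0.68] sd [0.4 0.3 0.2]
```

Request:
carry_out --series '[{"jaw":0,"travel":[0.015,0.008,0],"twist":0},{"jaw":0,"travel":[0,0,0],"twist":0}]'

```text
time: 12.35
tool_pos: [0.6075, 0.0077, 0.0156]
tool_rot: [3.141, 0.0, 2.362]
contact_force: [2.8, -1.2, -0.4]
opening: 0.0005
```

Request:
carry_out --series '[{"jaw":0,"travel":[0.015,0.008,0],"twist":0},{"jaw":0,"travel":[0,0,0],"twist":0}]'

```text
time: 12.6
tool_pos: [0.6072, 0.0087, 0.0155]
tool_rot: [3.141, -0.0, 2.362]
contact_force: [2.7, -0.6, 0.6]
opening: 0.0005
```

```bash
python3 - <<'E'
from h import *
im,s=avg(5); im=im[110:310,120:340]
cv2.imwrite("pics/f.png",cv2.resize(im,(660,600),interpolation=cv2.INTER_CUBIC))
E
```

```text
t 12.85 tcp jig mm [139.7  71.2] z 0.0155 F jig [ 2.43 -0.34  0.72] sd [0.4 0.4 0.6]
```

View pics/f.png

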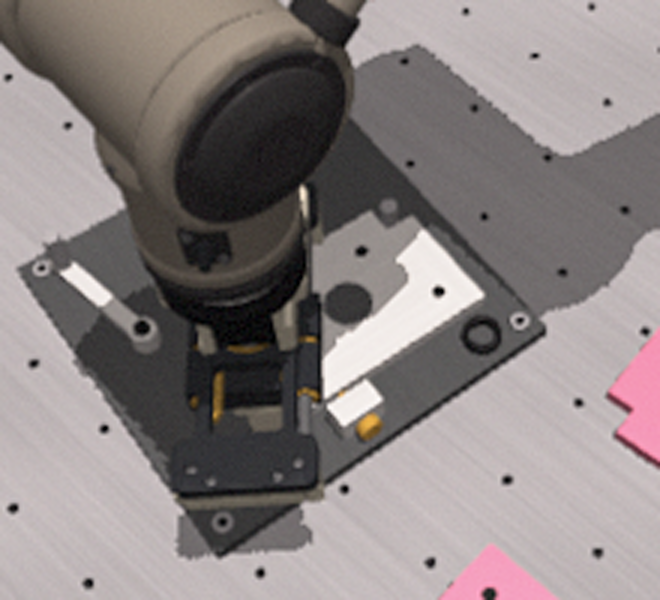

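The plate edge now runs from (484,296) to (326,398), close beside the stop block at (355,403). It is nearly home.

```bash
python3 - <<'E'
from h import *
D=lambda x,y:np.array([120+x/3,110+y/3])
def jf(px,z):
    w=atz("scene",px,z)[:2]-np.array(JIG[:2]); c,s=np.cos(JIG[2]),np.sin(JIG[2]); return 1e3*np.array([c*w[0]+s*w[1],-s*w[0]+c*w[1]])
g=cv2.cvtColor(cv2.imread("pics/f.png"),cv2.COLOR_BGR2GRAY)
# edge: last bright->dark transition down each column
pts=[]
for x in range(385,475,4):
    y0=296+(484-x)*0.64; r=np.arange(int(y0)-14,int(y0)+14); d=np.diff(g[r,x].astype(int)); pts.append((x,r[np.argmin(d)]+.5))
P=np.array([jf(D(*p),.022) for p in pts]); k=np.polyfit(P[:,0],P[:,1],1); res=P[:,1]-np.polyval(k,P[:,0]); print("slope",k,res.std()); print(jf(D(484,295),.022),jf(D(418,221),.022))
E
```

```text
slope [-9.06943878e-03  8.70386599e+01] 0.37444447463334046
[-14.01103748  86.85057826] [-15.33760993  13.71454596]
```

Request:
carry_out --series '[{"jaw":0,"travel":[0.012,0.005,0],"twist":0},{"jaw":0,"travel":[0,0,0],"twist":0}]'

```text
time: 13.1
tool_pos: [0.607, 0.0093, 0.0155]
tool_rot: [3.141, 0.0, 2.362]
contact_force: [2.3, -0.9, -0.4]
opening: 0.0006
```

Request:
carry_out --series '[{"jaw":0,"travel":[0.012,0.004,0],"twist":0},{"jaw":0,"travel":[0,0,0],"twist":0}]'

```text
time: 13.35
tool_pos: [0.6066, 0.01, 0.0156]
tool_rot: [3.141, 0.0, 2.362]
contact_force: [3.1, -0.2, -0.0]
opening: 0.0002
```

```bash
python3 -c "
from h import *
avg(5)"
```

```text
t 13.6 tcp jig mm [138.9  72.4] z 0.0156 F jig [2.79 0.32 0.28] sd [0.3 0.5 0.3]
```

Request:
carry_out --series '[{"jaw":0,"travel":[0.012,0.004,0],"twist":0},{"jaw":0,"travel":[0,0,0],"twist":0}]'

```text
time: 13.85
tool_pos: [0.6064, 0.0105, 0.0156]
tool_rot: [3.141, 0.0, 2.362]
contact_force: [3.9, -1.9, 1.0]
opening: 0.0005
```

Request:
carry_out --series '[{"jaw":0,"travel":[0.012,0.004,0],"twist":0},{"jaw":0,"travel":[0,0,0],"twist":0}]'

```text
time: 14.1
tool_pos: [0.6063, 0.011, 0.0157]
tool_rot: [3.141, 0.001, 2.362]
contact_force: [3.4, -2.6, -0.5]
opening: 0.0004
```

```bash
python3 -c "
from h import *
avg(5)"
```

```text
t 14.35 tcp jig mm [138.3  73.3] z 0.0157 F jig [ 4.38 -1.62  0.28] sd [0.3 0.4 0.3]
```

Request:
carry_out --series '[{"jaw":0,"travel":[0.012,-0.007,0],"twist":0},{"jaw":0,"travel":[0,0,0],"twist":0}]'

```text
time: 14.6
tool_pos: [0.606, 0.0111, 0.0159]
tool_rot: [3.14, 0.002, 2.362]
contact_force: [6.0, -2.7, -0.1]
opening: 0.0003
```

```bash
python3 -c "
from h import *
avg(4)"
```

```text
t 14.8 tcp jig mm [138.1  73.4] z 0.0158 F jig [ 6.09 -1.86 -0.13] sd [0.6 0.6 0.4]
```

Request:
carry_out --series '[{"jaw":0,"travel":[0.012,-0.005,0],"twist":0},{"jaw":0,"travel":[0.012,-0.005,0],"twist":0},{"jaw":0,"travel":[0,0,0],"twist":0},{"jaw":0,"travel":[0,0,0],"twist":0}]'

```text
time: 15.3
tool_pos: [0.6055, 0.0115, 0.0162]
tool_rot: [3.139, 0.004, 2.362]
contact_force: [7.5, -3.1, -1.1]
opening: 0.0003
```

```bash
python3 -c "
from h import *
avg(6)"
```

```text
t 15.6 tcp jig mm [137.5  73.7] z 0.0162 F jig [ 8.21 -1.86 -0.53] sd [0.4 0.3 0.3]
```

Request:
carry_out --series '[{"jaw":0,"travel":[0.013,-0.003,0],"twist":0},{"jaw":0,"travel":[0,0,0],"twist":0},{"jaw":0,"travel":[0,0,0],"twist":0},{"jaw":0,"travel":[0,0,0],"twist":0},{"jaw":0,"travel":[0,0,0],"twist":0}]'

```text
time: 16.23
tool_pos: [0.6054, 0.0118, 0.0164]
tool_rot: [3.138, 0.005, 2.362]
contact_force: [9.6, -3.6, -0.1]
opening: 0.0009
```

```bash
python3 - <<'E'
from h import *
im,s=avg(6); im=im[110:310,120:340]; im=cv2.resize(im,(660,600),interpolation=cv2.INTER_CUBIC)
cv2.imwrite("pics/g.png",im)
D=lambda x,y:np.array([120+x/3,110+y/3])
def jf(px,z):
    w=atz("scene",px,z)[:2]-np.array(JIG[:2]); c,s=np.cos(JIG[2]),np.sin(JIG[2]); return 1e3*np.array([c*w[0]+s*w[1],-s*w[0]+c*w[1]])
g=cv2.cvtColor(im,cv2.COLOR_BGR2GRAY); pts=[]
for x in range(390,478,4):
    y0=293+(486-x)*0.64; r=np.arange(int(y0)-14,int(y0)+14); d=np.diff(g[r,x].astype(int)); pts.append((x,r[np.argmin(d)]+.5))
P=np.array([jf(D(*p),.022) for p in pts]); k=np.polyfit(P[:,0],P[:,1],1); print("slope",k,(P[:,1]-np.polyval(k,P[:,0])).std())
E
```

```text
t 16.52 tcp jig mm [137.3  74. ] z 0.0164 F jig [ 9.23 -2.34 -0.27] sd [0.3 0.4 0.3]
slope [1.11678009e-02 8.67215130e+01] 0.3284328313525139
```

View pics/g.png

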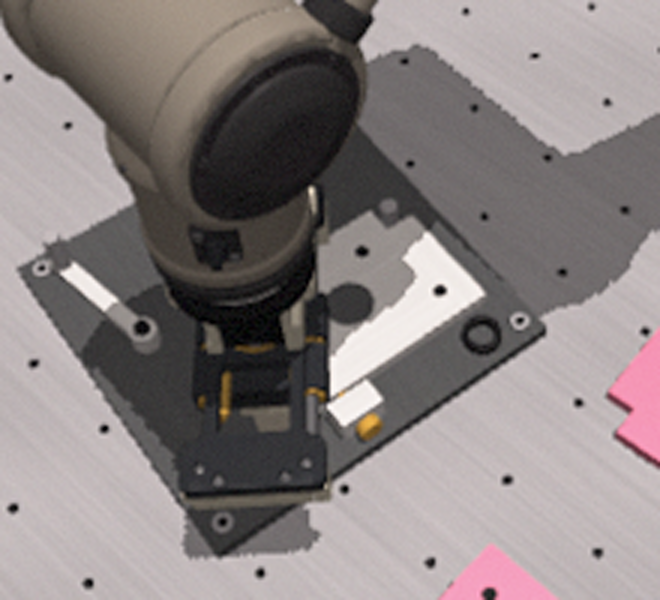

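The plate is pressed home: 9.5 N at 14° towards +y, held for more than 1 s. Next I unload along the force line and lift.

Request:
carry_out --series '[{"jaw":0,"travel":[-0.025,0.0085,0],"twist":0},{"jaw":0,"travel":[-0.03,0.01,0],"twist":0},{"jaw":0,"travel":[-0.05,0.017,0],"twist":0},{"jaw":0,"travel":[-0.1,0.03,0],"twist":0},{"jaw":0,"travel":[0,0,0],"twist":0}]'

```text
time: 17.15
tool_pos: [0.6142, 0.0066, 0.015]
tool_rot: [-3.141, -0.001, 2.362]
contact_force: [-0.3, 0.2, 0.3]
opening: 0.0006
```

Request:
carry_out --series '[{"jaw":0,"travel":[0,0,-0.2],"twist":0},{"jaw":0,"travel":[0,0,-0.7],"twist":0},{"jaw":0,"travel":[0,0,-1],"twist":0},{"jaw":30,"travel":[0,0,-1],"twist":0},{"jaw":50,"travel":[0,0,0],"twist":0},{"jaw":50,"travel":[0,0,0],"twist":0}]'

```text
time: 17.9
tool_pos: [0.6139, 0.0068, 0.1897]
tool_rot: [-3.142, -0.0, 2.362]
contact_force: [-0.9, -0.0, -0.6]
opening: 0.0259
```

```bash
python3 - <<'E'
from h import *
import pickle
avg(1,"side"); s=robot.observe(); print(s["tool_pos"],s["contact_force"],s["qpos"][5])
im=robot.read_camera("wrist"); cv2.imwrite("pics/w2.png",im); pickle.dump(s,open("s2.pkl","wb"))
cv2.imwrite("pics/w2b.png",cv2.resize(im,(800,600),interpolation=cv2.INTER_CUBIC))
for n,m in dict(pivot=(.175,-.0225,.028),nose=(.1,.086,.018),peg=(0,0,.038),pc=(.126,.086,.022),pd=(.126,-.014,.022),pe=(-.014,.086,.022)).items():
    print(n,np.array(proj("wrist",[*j2w(JIG,m[:2]),m[2]],s))/.7)
E
```

```text
t 17.95 tcp jig mm [146.3  70.6] z 0.1886 F jig [-0.44 -0.87 -0.62] sd [0. 0. 0.]
[0.61353745 0.00684411 0.18860514] [-0.59716353 -0.77058184 -0.61765079] -0.9047571406865776
pivot [315.04357394 367.85186089]
nose [376.85843253 202.57106305]
peg [194.45298649 161.21080963]
pc [397.42599507 233.42816784]
pd [286.35399876 308.68552494]
pe [285.64522296  73.15932004]
```

View pics/w2b.png

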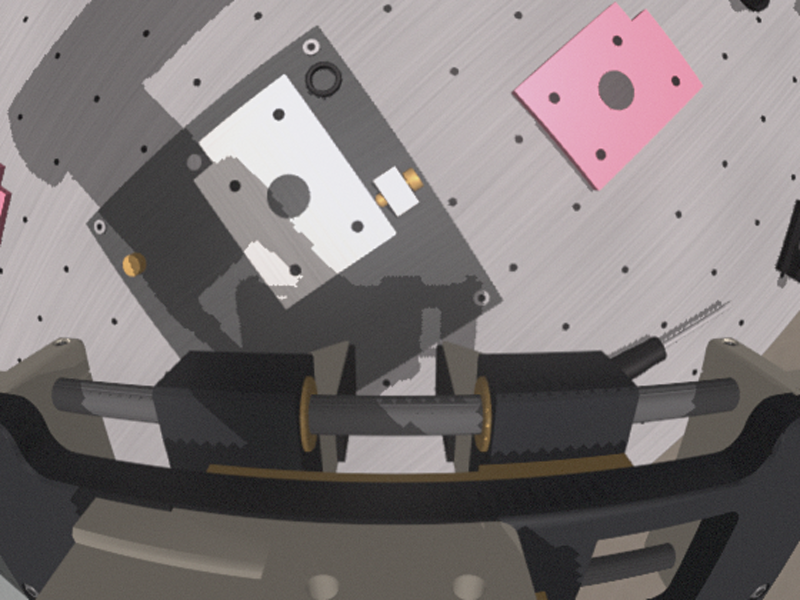

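```bash
python3 - <<'E'
from h import *
def jf(px,z,cam):
    w=atz(cam,px,z)[:2]-np.array(JIG[:2]); c,s=np.cos(JIG[2]),np.sin(JIG[2]); return 1e3*np.array([c*w[0]+s*w[1],-s*w[0]+c*w[1]])
im=robot.read_camera("side")
print([(r["score"],r["xy"]) for r in robot.regions_of("side","keeper_pin")])
for px in [(440.4,229.5),(200+640*.375,130+269*.375)]: 
    q=jf(px,.054,"side"); e=q-[175,-22.5]; print(q,np.hypot(*e),np.arctan2(-e[1],-e[0]))
q=jf((120+68/3,110+268/3),.022,"scene");e=q-[175,-22.5]; print(q,np.hypot(*e),np.arctan2(-e[1],-e[0]))
for a in (1.6,1.65,1.7,1.75,1.8):
    P=(175-80*np.cos(a),-22.5-80*np.sin(a)); w=j2w(JIG,np.array(P)/1e3); print(a,w,"side",np.array(proj("side",[*w,.054])).round(1),"scene",np.array(proj("scene",[*w,.054])).round(1))
im=robot.read_camera("scene"); a=cv2.resize(im[150:270,90:200],(550,600),interpolation=cv2.INTER_CUBIC); cv2.imwrite("pics/k.png",a)
E
```

```text
[(0.8, [427.3, 237.3])]
[ 188.59977878 -102.65309137] 81.29865951396964 1.738868206710257
[ 185.2743534  -105.31070722] 83.44564438951826 1.6942358688850259
[188.12523415 -95.44758201] 74.11896850715821 1.748818482878764
1.6 [ 0.61168422 -0.16900457] side [435.5 231.4] scene [141.5 184.8]
1.65 [ 0.61564796 -0.16953889] side [437.1 230.6] scene [139.6 185.9]
1.7 [ 0.61963344 -0.16987445] side [438.7 229.8] scene [137.8 187.1]
1.75 [ 0.62363071 -0.17001039] side [440.1 229. ] scene [136.1 188.4]
1.8 [ 0.62762978 -0.16994639] side [441.5 228. ] scene [134.4 189.7]
```

View pics/k.png

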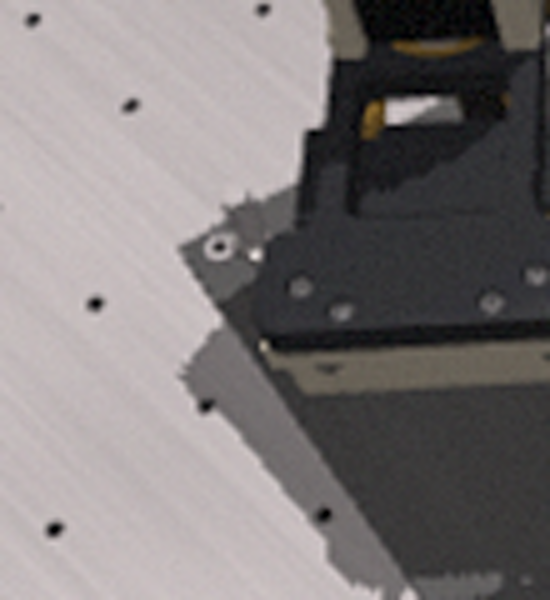

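Request:
carry_out --series '[{"jaw":60,"travel":[0,0,0],"twist":0.99},{"jaw":60,"travel":[0,0,0],"twist":0.99},{"jaw":60,"travel":[0,0,0],"twist":0.99},{"jaw":60,"travel":[0,0,0],"twist":0.99},{"jaw":60,"travel":[0,0,0],"twist":0.99},{"jaw":60,"travel":[0,0,0],"twist":0.99},{"jaw":60,"travel":[0,0,0],"twist":0.99},{"jaw":60,"travel":[0,0,0],"twist":0.99}]'

```text
time: 19.15
tool_pos: [0.6142, 0.0067, 0.1886]
tool_rot: [-3.14, -0.0, 1.529]
contact_force: [0.5, 0.1, -0.5]
opening: 0.055
```

Request:
carry_out --series '[{"jaw":60,"travel":[-0.5,0.05,0],"twist":0},{"jaw":60,"travel":[-0.61,0.05,0],"twist":0},{"jaw":60,"travel":[-0.61,0.05,0],"twist":0},{"jaw":60,"travel":[-0.61,0.05,0],"twist":0},{"jaw":60,"travel":[-0.61,0.05,0],"twist":0},{"jaw":60,"travel":[0,0,0],"twist":0},{"jaw":60,"travel":[0,0,0],"twist":0}]'

```text
time: 20.02
tool_pos: [0.6224, -0.1696, 0.1888]
tool_rot: [-3.14, -0.001, 1.532]
contact_force: [-0.4, 0.3, -0.1]
opening: 0.0554
```

```bash
python3 - <<'E'
from h import *
robot.read_camera("scene"); s=robot.observe(); print(s["time"],s["tool_pos"],s["tool_rot"],s["opening"],s["qpos"])
robot.read_camera("wrist")
for q in("keeper_pin","keeper","keeper_pivot"): print(q,[(r["score"],r["xy"]) for r in robot.regions_of("wrist",q)])
for a in (1.6,1.7,1.8):
    P=(175-80*np.cos(a),-22.5-80*np.sin(a)); w=j2w(JIG,np.array(P)/1e3); print(a,"wrist",proj("wrist",[*w,.054],s))
print("mount base",atz("scene",(48,311),.005),"ring top guess",atz("scene",(15,285),.08))
im=robot.read_camera("wrist"); cv2.imwrite("pics/w3b.png",cv2.resize(im,(800,600),interpolation=cv2.INTER_CUBIC))
E
```

```text
20.075 [ 0.62251536 -0.16911507  0.18899552] [-3.14061689e+00 -8.88979159e-04  1.53305627e+00] 0.05498074877164357 [-3.84226861e-01  5.93806270e-01  1.21691120e+00  5.19515038e-04
  1.33209488e+00 -3.46610376e-01]
keeper_pin [(0.57, [275.2, 161.6])]
keeper [(0.94, [276.9, 157.6])]
keeper_pivot [(0.66, [236.5, 121.5])]
1.6 wrist (np.float64(264.9263267327511), np.float64(195.7470922299095))
1.7 wrist (np.float64(273.50534795237024), np.float64(196.33092871155935))
1.8 wrist (np.float64(282.10196056156116), np.float64(196.0862105695114))
mount base [ 0.87109443 -0.11668139  0.005     ] ring top guess [ 0.87234585 -0.14451913  0.08      ]
```

View pics/w3b.png

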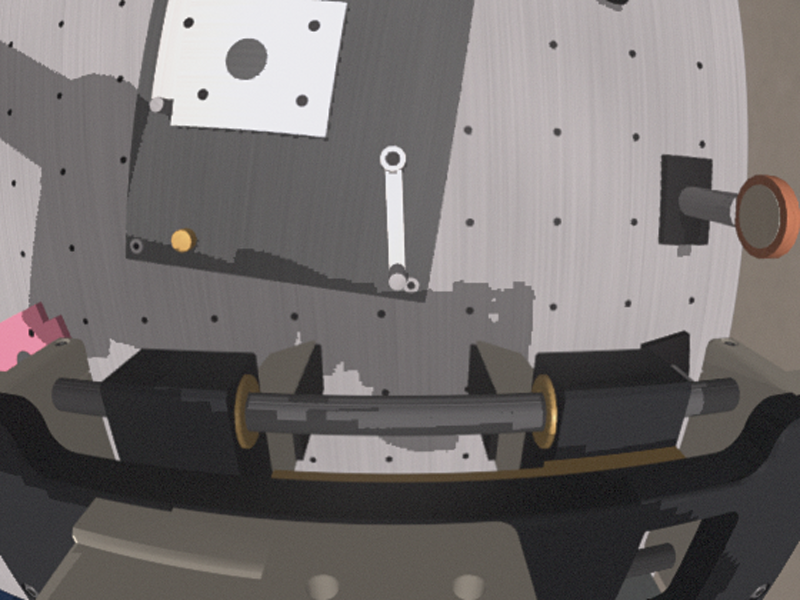

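The pin top is at (398,282), matching a keeper angle of about 1.76. I descend and grip.

Request:
carry_out --series '[{"jaw":60,"travel":[0,0.02,0.6],"twist":0},{"jaw":60,"travel":[0,0,0.7],"twist":0},{"jaw":60,"travel":[0,0,0.6],"twist":0},{"jaw":60,"travel":[0,0,0.4],"twist":0},{"jaw":60,"travel":[0,0,0.3],"twist":0},{"jaw":60,"travel":[0,0,0],"twist":0}]'

```text
time: 21.08
tool_pos: [0.6232, -0.1697, 0.0323]
tool_rot: [-3.139, -0.001, 1.533]
contact_force: [-1.3, -0.3, -0.4]
opening: 0.0549
```

Request:
carry_out --series '[{"jaw":0,"travel":[0,0,0],"twist":0},{"jaw":0,"travel":[0,0,0],"twist":0},{"jaw":0,"travel":[0,0,0],"twist":0},{"jaw":0,"travel":[0,0,0],"twist":0},{"jaw":0,"travel":[0,0,0],"twist":0},{"jaw":0,"travel":[0,0,0],"twist":0}]' --squeeze 5

```text
time: 21.82
tool_pos: [0.624, -0.1702, 0.0337]
tool_rot: [3.141, 0.0, 1.532]
contact_force: [-0.1, 0.1, 0.8]
opening: 0.0115
```

```bash
python3 - <<'E'
from h import *
avg(3); s=robot.observe(); print(s["tool_rot"],s["opening"])
E
```

```text
t 21.98 tcp jig mm [ 189.6 -101.4] z 0.0337 F jig [-0.45 -0.05  1.11] sd [0.5 0.2 0.2]
[3.14133380e+00 7.07287936e-06 1.53234373e+00] 0.011817496586521998
```

Request:
carry_out --series '[{"jaw":0,"travel":[0,0,0],"twist":-0.32},{"jaw":0,"travel":[0.0059,-0.1253,0],"twist":0.9},{"jaw":0,"travel":[0.0059,-0.1253,0],"twist":0.9},{"jaw":0,"travel":[0.0059,-0.1253,0],"twist":0.9},{"jaw":0,"travel":[0.0059,-0.1253,0],"twist":0.9},{"jaw":0,"travel":[0.0059,-0.1253,0],"twist":0.9},{"jaw":0,"travel":[0.0059,-0.1253,0],"twist":0.9},{"jaw":0,"travel":[0,0,0],"twist":0}]'

```text
time: 22.98
tool_pos: [0.5808, -0.1575, 0.0336]
tool_rot: [-3.141, 0.0, 1.002]
contact_force: [0.4, -1.4, 1.3]
opening: 0.0121
```

```bash
cat >> h.py <<'E'
def kq():
    im,s=avg(3); c,sn=np.cos(JIG[2]),np.sin(JIG[2]); d=s["tool_pos"][:2]-np.array(JIG[:2]); q=1e3*np.array([c*d[0]+sn*d[1],-sn*d[0]+c*d[1]])-[175,-22.5]
    a=np.arctan2(-q[1],-q[0]); print("r",np.hypot(*q),"q",a,"yaw err",s["tool_rot"][2]-(JIG[2]+a),"open",s["opening"])
E
python3 -c "
from h import *
kq()"
```

```text
t 23.12 tcp jig mm [145.3 -97.1] z 0.0336 F jig [-0.77 -0.41  2.15] sd [0.5 0.2 0.2]
r 80.29824180886666 q 1.1923178055202597 yaw err -0.0017083681637477532 open 0.011597110410904292
```

Request:
carry_out --series '[{"jaw":0,"travel":[0.0059,-0.1253,0],"twist":0.9},{"jaw":0,"travel":[0.0059,-0.1253,0],"twist":0.9},{"jaw":0,"travel":[0.0059,-0.1253,0],"twist":0.9},{"jaw":0,"travel":[0.0059,-0.1253,0],"twist":0.9},{"jaw":0,"travel":[0.0059,-0.1253,0],"twist":0.9},{"jaw":0,"travel":[0.0059,-0.1253,0],"twist":0.9},{"jaw":0,"travel":[0.0059,-0.1253,0],"twist":0.9},{"jaw":0,"travel":[0,0,0],"twist":0}]'

```text
time: 24.12
tool_pos: [0.5489, -0.1167, 0.0336]
tool_rot: [-3.141, 0.0, 0.343]
contact_force: [-1.8, 0.2, 2.0]
opening: 0.0117
```

```bash
python3 -c "
from h import *
kq()"
```

```text
t 24.27 tcp jig mm [106.1 -63.2] z 0.0335 F jig [-1.07 -0.24  2.85] sd [0.1 0.4 0.6]
r 80.0652366153278 q 0.5337060743343233 yaw err -0.002761803966172538 open 0.0118554865170691
```

Request:
carry_out --series '[{"jaw":0,"travel":[0.0059,-0.1253,0],"twist":0.9},{"jaw":0,"travel":[0.0059,-0.1253,0],"twist":0.9},{"jaw":0,"travel":[0.0059,-0.1253,0],"twist":0.9},{"jaw":0,"travel":[0,0,0],"twist":0}]'

```text
time: 24.78
tool_pos: [0.5446, -0.0948, 0.0335]
tool_rot: [-3.141, -0.0, 0.06]
contact_force: [-1.8, 0.9, 3.0]
opening: 0.0114
```

```bash
python3 -c "
from h import *
kq()"
```

```text
t 24.93 tcp jig mm [ 97.7 -42.5] z 0.0335 F jig [-1.53  0.1   2.93] sd [0.2 0.2 0.3]
r 79.87538438618559 q 0.2526492368008575 yaw err -0.004563718958462554 open 0.011745369460289822
```

Request:
carry_out --series '[{"jaw":0,"travel":[0.0059,-0.1253,0],"twist":0.9},{"jaw":0,"travel":[0.0059,-0.1253,0],"twist":0.9},{"jaw":0,"travel":[0.0005,-0.045,0],"twist":0.3},{"jaw":0,"travel":[0,0,0],"twist":0}]'

```text
time: 25.42
tool_pos: [0.5457, -0.0773, 0.0335]
tool_rot: [-3.141, -0.0, -0.16]
contact_force: [0.1, 0.5, 1.9]
opening: 0.0118
```

```bash
python3 -c "
from h import *
kq()"
```

```text
t 25.57 tcp jig mm [ 95.3 -24.8] z 0.0335 F jig [-0.12  0.27  3.25] sd [0.5 0.2 0.7]
r 79.72159596304392 q 0.029392888611592113 yaw err -0.002229321014929425 open 0.01202786054241244
```

Request:
carry_out --series '[{"jaw":0,"travel":[0,-0.033,0],"twist":0.2},{"jaw":0,"travel":[0,0,0],"twist":0}]'

```text
time: 25.82
tool_pos: [0.5459, -0.0758, 0.0336]
tool_rot: [3.141, -0.001, -0.183]
contact_force: [-0.9, -3.8, 1.3]
opening: 0.0116
```

```bash
python3 -c "
from h import *
kq()"
```

```text
t 25.98 tcp jig mm [ 95.3 -23.2] z 0.0336 F jig [ 0.68 -4.28  1.55] sd [0.4 0.3 0.3]
r 79.73361298241338 q 0.009228279341012854 yaw err -0.0038076811508938047 open 0.011699461454868158
```

The keeper is at its hard end (q ≈ 0.01, 4 N reaction). I relax, open and lift away.

Request:
carry_out --series '[{"jaw":0,"travel":[0,0.025,0],"twist":0},{"jaw":30,"travel":[0,0,0],"twist":0},{"jaw":40,"travel":[0,0,0],"twist":0},{"jaw":40,"travel":[0,0,-0.2],"twist":0},{"jaw":40,"travel":[0,0,-0.6],"twist":0},{"jaw":40,"travel":[0,0,-1],"twist":0},{"jaw":40,"travel":[0,0,-1],"twist":0},{"jaw":40,"travel":[0,0,0],"twist":0}]'

```text
time: 26.98
tool_pos: [0.548, -0.0773, 0.2076]
tool_rot: [3.141, -0.011, -0.183]
contact_force: [-0.3, 0.8, -0.2]
opening: 0.0365
```

Request:
carry_out --series '[{"jaw":40,"travel":[-0.5,0,-0.2],"twist":0},{"jaw":40,"travel":[-0.5,0,0],"twist":0},{"jaw":40,"travel":[0,0,0],"twist":0},{"jaw":40,"travel":[0,0,0],"twist":0}]'

```text
time: 27.48
tool_pos: [0.4869, -0.0659, 0.2135]
tool_rot: [-3.141, -0.0, -0.183]
contact_force: [0.3, 0.3, 0.0]
opening: 0.0367
```

```bash
python3 - <<'E'
from h import *
robot.read_camera("side"); s=robot.observe(); im=robot.read_camera("wrist"); print(s["time"],s["tool_pos"],s["opening"],s["contact_force"])
cv2.imwrite("pics/w4b.png",cv2.resize(im,(800,600),interpolation=cv2.INTER_CUBIC))
for n,m in dict(pivot=(.175,-.0225,.028),pin0=(.095,-.0225,.054),nose=(.1,.086,.018),peg=(0,0,.038),pc=(.126,.086,.022),pd=(.126,-.014,.022),pe=(-.014,.086,.022),pf=(.006,-.014,.022)).items():
    print(n,np.round(np.array(proj("wrist",[*j2w(JIG,m[:2]),m[2]],s))/.7))
E
```

```text
27.525 [ 0.48709449 -0.06600348  0.21339799] 0.03662331022527666 [-0.49207178 -0.0484613  -0.16030635]
pivot [393.  77.]
pin0 [392. 186.]
nose [253. 180.]
peg [362. 312.]
pc [251. 147.]
pd [381. 143.]
pe [260. 321.]
pf [381. 299.]
```

View pics/w4b.png

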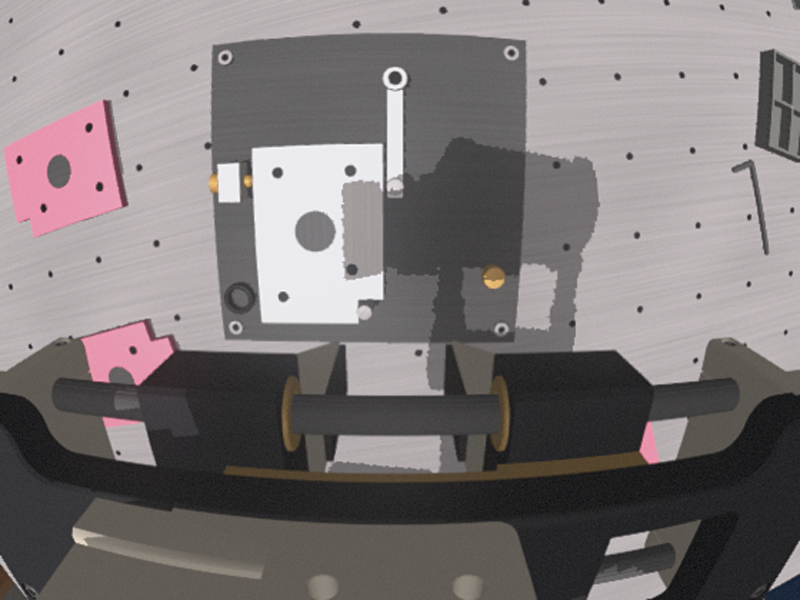

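The plate corners at (252,148), (382,144), (261,323) and (383,299), and the pin at (395,186), match the predicted home and closed positions within 2 px. The ring and spacer look undisturbed, and the arm is clear of everything.

```bash
python3 -c "
from cell import robot
print(robot.hand_in())"
```

```text
the job is handed in; nothing more can be done
None
```

The job is handed in, at about 27.5 s on the robot's clock. The plate is home on peg and stop, and the keeper is closed behind it.

- **Pressing home:** I pushed the plate's short edge near its free corner round the peg until it met the stop. I then held about 9.5 N, 14° off the edge's inward square towards jig +y, for over half a second. By moment balance that is roughly 8–9 N on the stop. I had no direct reading of the stop force.
- **Keeper:** I gripped the pin and swung the arm from about 1.75 rad to about 0.01 rad, where the hard end pushed back with about 4 N. Then I let go and lifted clear.
- **Last checks:** In the last wrist picture the plate corners, peg and keeper pin lie within about 2 px of the home and closed positions. The ring and spacer look undisturbed, and the wrist force is near zero.
- **Readings that disagreed:** Two scene-camera edge fits differed by about 0.02 rad (−0.009 just before contact, +0.011 while pressing). An early origin reading was 3 mm off, which I put down to image noise because the wrist views agreed with home.

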